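# Slide the lens carriage to the yellow stop

## Task

Bring the lens into position on the optical rail: press down the red plate in the middle of its carriage to free the brake and, keeping it pressed, push the carriage along the rail until it rests against the yellow stop; then let the plate spring back up and move clear. Press and push with the fingertips, nothing needs gripping: do not drag the carriage with its brake on, do not touch the lens, and do not pick up or shift any of the things lying around.

Things in the scene. Friction and masses are not known exactly. Their poses are not given: they have to be found in the camera images.
- rail: aluminium optical rail fixed to the bench, 460 mm long, 60 mm wide (76 mm at the foot), top face 30 mm above the bench; origin at the middle of its underside (bench height), its y axis runs along the rail, x across it, z up. A beige lamp box and detector box (109 mm high including the foot) stand beyond its two ends, on its +x side, from 225 mm to 325 mm either way along the rail.
- carriage_mid (a point): centre of the carriage's deck, on the rail's centre line, 42 mm above the bench. The carriage is 110 mm long along the rail and 62 mm wide; at each end a beige block 22 mm long, 50 mm wide, rises to 68 mm above the bench, leaving a gap of 66 mm along the rail between them, open at both sides, with the red press plate in it. A finger in the gap can push on either block.
- plate_top (a point): centre of the upper face of the red press plate in the carriage's middle; 56 mm above the bench at rest, 6 mm lower when fully pressed. The plate is 44 mm across the rail, 60 mm along it. Always above the rail's centre line, riding with the carriage.
- release (a joint): how far the red plate is pressed down, m: 0 at rest, 0.006 at its bottom stop. A spring resists with about 4 N at the start, rising to 6 N at the bottom. At rest a brake clamps the carriage to the rail (it takes some 15 to 25 N to drag it); pressed by 1 mm or more the brake is free and about 2 N slides the carriage. It springs back by itself when let go.
- carriage (a joint): position of the carriage along the rail, m, growing along the rail's +y; 0 in the middle of the rail.
- lens: glass lens, 44 mm across, in a black ring standing beside the carriage and fixed to it, on the rail's +x side, 60 mm from the rail's centre line, top 92 mm above the bench, its lower edge 48 mm; origin in the mount's foot, 33 mm from the rail's centre line. Delicate.
- stop_yellow: the yellow stop: a block clamped firmly on the rail, 20 mm along the rail, 56 mm across, top 62 mm above the bench; origin on the rail's centre line at bench height, below the middle of the block. The carriage touches it when their centres are 65 mm apart along the rail. It may be at either end.
- stop_black: the black stop, the same shape, at the other side of the carriage.
- vial: bystander, loose: small amber sample vial, 22 mm across, 52 mm tall, white cap; origin at the middle of its underside
- lens_cap: bystander, loose: blue disc lens cap, 48 mm across, 12 mm high; origin at the middle of its underside
- driver: bystander, loose: yellow-handled screwdriver lying down, 150 mm long; origin under its middle, x axis along it
- spare_ring: bystander, loose: brass ring lying flat, 44 mm across, 10 mm high; origin at the middle of its underside
- beaker: bystander, loose: glass beaker, 68 mm across, 90 mm tall; origin at the middle of its underside
- cell_box: bystander, loose: white divided tray 90 x 130 x 30 mm; origin at the middle of its underside
- wash: bystander, loose: white bottle with red cap, 60 mm across, 150 mm tall; origin at the middle of its underside

How it is judged:
By the outcome, as a careful person would: the job done as asked, in the order asked, and still so for the second after the job is handed in, with the robot touching nothing.
It also fails if it takes over 42 s, if anything falls off the work surface, if the arm or the gripper's body presses on something with over 40 N, if the wrist force passes 120 N, or if a joint passes its speed limit or range.

## Robot

A 6-joint arm with a two-finger parallel gripper is mounted at the origin on the work surface. World frame = base frame: x ahead of the robot, y to its left, z up, the work surface at z = 0. Lengths are in m, angles in degrees, forces in N, time in s.
With the tool pointing down it reaches from about 0.4 to 0.825 m from the base axis. Payload 7 kg.
Tool frame: the origin (TCP) lies at the very end of the fingers, on their centre line; the grasp point (between the pads) lies 19 mm behind it (ctrl.hold_point_z is the distance from the TCP to the grasp point, in m); z points along the fingers, y is the line along which they close (so a half turn about z gives the same grasp; the last joint's range is limited). The gripper opens to 88 mm and grips with 3 to 60 N. Pads are 19 mm wide; open, the fingers measure 130 mm over their backs; the gripper's body (78 mm by 193 mm) begins 47 mm behind the grasp point.
Start: joints at [-59.582, 20.546, 0.682, 0, -70.136, -16.507], TCP at [0.162, -0.655, 0.227] pointing down, gripper open.
Joint ranges: [-176.03, 176.03], [-82.01, 121.73], [-58.28, 71.71], [-173.87, 95.51], [-174.79, -0.11], [-173.66, 173.66]. Speed limits (degrees/s): [136.94, 136.94, 172.46, 180, 180, 180].

## Interface

Orientations are given as [roll, pitch, yaw] about the fixed x, y, z axes, in that order (R = Rz(yaw) Ry(pitch) Rx(roll)).
In Python, from plant import sensors, viewer, workorder, ctrl gives the robot as it stands.
- The arm moves only by the shell command python3 -m pendant 'ROWS'. ROWS is JSON, a list of rows, each a list of 3 entries, a list of its own where there are three numbers: the opening, from -1 (shut) to 1 (fully open), so that 0 is half open, then the shift along the tool's x, y, z in m, then the turn, a rotation vector about the tool's x, y, z in degrees. A call has 1 to 10 rows; each row is the pose to reach, as a shift and turn from the pose commanded when the call began, along the tool's axes at that moment; what a row does not reach only later rows make up. A row lasts 1/12 s, in which the tool goes at most 41.7 mm and 7.16 degrees, less where a joint would pass 70% of its speed; a pose out of reach is approached as far as the arm can. A call with a gripper value outside its range is refused whole. The fingers move at their own pace and stop on an object; the grip force is fixed at half the most. Time passes only in rows, so rows that repeat a pose let the fingers close. It gives the time, the measured TCP pose, the force, the opening and the grip force at its end, in the units of the state.
- sensors.get_obs(): the state, without advancing time (a new reading comes with each control period).
- viewer.snapshot(name): name is "scene" or "top" or "wrist"; returns the picture (400x640x3 uint8, red, green, blue); there is no depth.
- viewer.camera_params(name): a dict with "fx", "fy", "cx", "cy" (pixels), "extrinsics" (4x4, takes a point from world to camera coordinates). Camera axes: x right, y up, looking along -z (the intrinsics and any distortion apply to the point x, -y, -z); pixel columns grow to the right and rows downward; lengths in m; the calibration is good to about 2 mm. A picture is of the moment at which its call begins: read the wrist's pose just before it. camera_params takes no time and is no camera call; for the wrist camera it gives the pose at the moment of the call.
- workorder.close_job(): hands the job in; it is judged then, once.
The state is a dict: "clock": time; "joint_pos": joint angles; "qvel": joint speeds; "tau": joint torques, N m; "tool_pos": TCP position; "orientation": TCP orientation; "force": force on the tool from outside, world axes, zero at the start; "moment": the same for the moment, N m; "opening": finger opening in m; "gripper_force": force on a finger pad.
Only numpy, scipy, OpenCV 4.12 (cv2) and the standard library are available. Lean on these libraries where they do the work, as an engineer would, in place of code of your own. Each camera call takes 0.05 s, during which the arm holds its last target. There are 200 camera calls.

## Working session

There is one attempt and no reset: what is moved stays moved. The work goes in short steps, Python scripts to look and compute and a shell command to move; the robot and the scene stay as the last step left them, time stands still between calls to the robot, and variables do not carry over. Pictures are saved under pics/ and viewed, at most 10 in all, crops included, and the job is handed in when it is done.

```bash
mkdir -p pics; python3 - <<'E'
from plant import sensors, viewer
import cv2,numpy as np
for n in("scene","top"):
    im=viewer.snapshot(n);cv2.imwrite(f"pics/{n}0.png",im[:,:,::-1])
    p=viewer.camera_params(n);print(n,{k:(np.round(v,4).tolist()) for k,v in p.items()})
o=sensors.get_obs();print(o)
E
```

```text
scene {'fx': 493.6508, 'fy': 493.6508, 'cx': 319.2965, 'cy': 206.7798, 'extrinsics': [[-0.5524, 0.8334, 0.0158, 0.3095], [-0.5913, -0.4051, 0.6973, 0.2919], [0.5876, 0.3759, 0.7166, -2.1524], [0.0, 0.0, 0.0, 1.0]]}
top {'fx': 504.4576, 'fy': 504.4576, 'cx': 322.9951, 'cy': 203.7394, 'extrinsics': [[0.0281, -0.9996, -0.0086, -0.0126], [0.9948, 0.0271, 0.0985, -0.5802], [-0.0982, -0.0113, 0.9951, -1.5556], [0.0, 0.0, 0.0, 1.0]]}
{'clock': 0.1, 'joint_pos': array([-5.95808416e+01,  2.05866378e+01,  6.38123927e-01, -1.81414279e-02,
       -7.01358531e+01, -1.65076729e+01]), 'qvel': array([ 0.03433778, -0.06508807,  0.17355158,  0.12640458, -0.01822701,
        0.05930939]), 'tau': array([-8.45794330e-04, -5.84164345e+01,  2.93750310e+01,  7.01543301e+00,
        1.01907947e-02, -8.08079176e-05]), 'tool_pos': array([ 0.16215975, -0.65477083,  0.2257161 ]), 'orientation': array([ 1.79914264e+02, -7.62254311e-03, -1.66094686e+02]), 'force': array([-0.19381122,  0.1401132 ,  0.17349697]), 'moment': array([-0.01404745, -0.03804787, -0.00766823]), 'gripper_force': 0.0, 'opening': 0.08764088880588279}
```

View pics/top0.png

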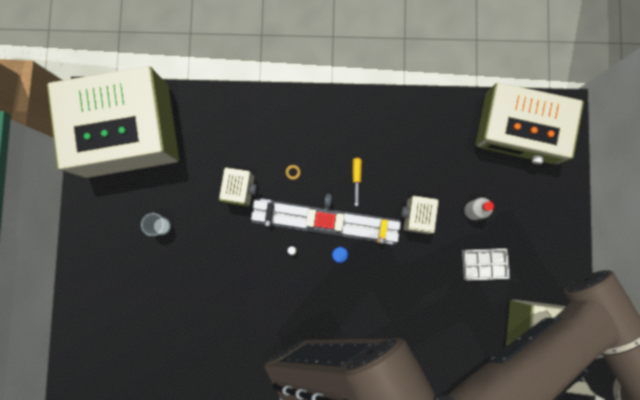

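View pics/scene0.png

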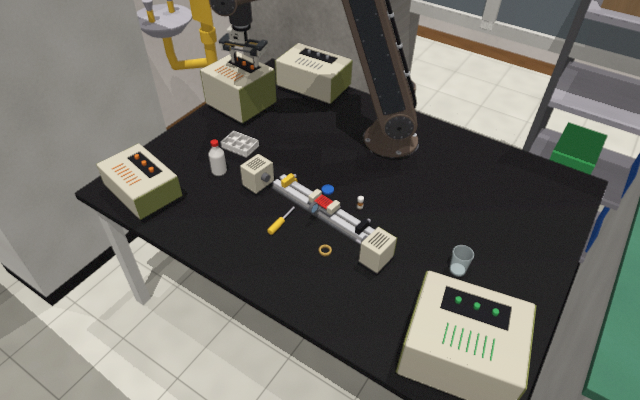

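Top view: red plate at about (325,220), yellow stop at (382,230), black stop at (268,210), and the lens on the far (+x) side. The push is therefore toward world −y. The scene view agrees.

```bash
cat > h.py <<'E'
import cv2,numpy as np
from plant import viewer
def ray(n,uv,z,p=None):
    p=p or viewer.camera_params(n);E=np.array(p["extrinsics"]);R,t=E[:3,:3],E[:3,3]
    d=R.T@np.array([(uv[0]-p["cx"])/p["fx"],-(uv[1]-p["cy"])/p["fy"],-1]);c=-R.T@t
    return c+d*(z-c[2])/d[2]
def blobs(im,lo,hi,box,amin=15):
    h=cv2.cvtColor(im,cv2.COLOR_RGB2HSV);m=cv2.inRange(h,np.array(lo),np.array(hi))
    k=np.zeros_like(m);x0,y0,x1,y1=box;k[y0:y1,x0:x1]=m[y0:y1,x0:x1]
    out=[]
    for c in cv2.findContours(k,cv2.RETR_EXTERNAL,cv2.CHAIN_APPROX_NONE)[0]:
        if cv2.contourArea(c)>=amin: out.append((cv2.minAreaRect(c),cv2.contourArea(c)))
    return out
E
python3 - <<'E'
from h import *
for n,b in(("top",(245,195,405,245)),("scene",(265,165,385,245))):
    im=cv2.imread(f"pics/{n}0.png")[:,:,::-1].copy()
    for nm,lo,hi,z in(("red",(0,150,90),(8,255,255),.056),("yel",(18,130,120),(32,255,255),.062)):
        for r,a in blobs(im,lo,hi,b): print(n,nm,np.round(r[0],1),np.round(r[1],1),a,ray(n,r[0],z).round(4))
    if n=="top":
        for uv in((262,211),(389,235)): print(ray(n,uv,.03))
    x0,y0,x1,y1=b
    cv2.imwrite(f"pics/{n}c.png",cv2.resize(im[y0:y1,x0:x1,::-1],None,fx=5,fy=5,interpolation=cv2.INTER_CUBIC))
E
```

```text
top red [324.6 220. ] [18.7 14. ] 230.0 [ 0.5275 -0.0032  0.056 ]
top yel [383.  228.2] [ 6.2 18.2] 84.0 [ 0.507  -0.1823  0.062 ]
[0.55211119 0.19398735 0.03      ]
[ 0.48796853 -0.20490081  0.03      ]
scene red [323.2 200.7] [12.7 12. ] 119.5 [ 0.5265 -0.006   0.056 ]
scene yel [275.3 225.3] [ 6.4 19.8] 117.5 [ 0.7259 -0.0744  0.062 ]
scene yel [287.6 179.6] [ 9.3 16.1] 106.5 [ 0.5136 -0.1764  0.062 ]
```

View pics/topc.png

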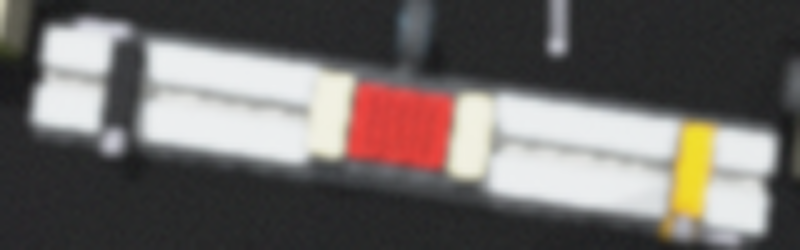

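The crop shows the rail running from (38,77) to (773,185) along its centre line, the plate at (402,125), the yellow stop at (695,168) and the carriage ends at about x=312 and x=492. I'll use the wrist camera nearer the rail to refine this, but first get the rail yaw.

```bash
python3 - <<'E'
from h import *
from plant import sensors
from scipy.spatial.transform import Rotation as Ro
f=lambda u,v,z:ray("top",(245+(u-2)/5,195+(v-2)/5),z)
a,b=f(38,77,.03),f(773,185,.03);d=b-a;print(a,b,np.linalg.norm(d),"yaw",np.degrees(np.arctan2(d[0],-d[1])))
y,p=f(695,168,.062),f(402,125,.056);e=y-p;print(y,p,np.hypot(*e[:2]),np.degrees(np.arctan2(e[0],-e[1])))
o=sensors.get_obs();R=Ro.from_euler('xyz',o['orientation'],degrees=True).as_matrix();print(R.round(3))
print("shift to 0.19 above plate", R.T@(np.array([.527,-.004,.19])-o['tool_pos']))
P=viewer.camera_params("wrist");print(np.array(P["extrinsics"]).round(3))
E
```

```text
[0.55441615 0.22488324 0.03      ] [ 0.49943215 -0.23648273  0.03      ] 0.4646308200099932 yaw -6.796257299290578
[ 0.50698077 -0.18423783  0.062     ] [ 0.52878229 -0.00445082  0.056     ] 0.18110405161335644 -6.914103232225674
[[-0.971 -0.24  -0.   ]
 [-0.24   0.971  0.001]
 [ 0.     0.001 -1.   ]]
shift to 0.19 above plate [-0.51054506  0.5439678   0.0364622 ]
[[-0.24   0.971  0.002  0.674]
 [-0.936 -0.231 -0.265  0.034]
 [-0.257 -0.066  0.964 -0.392]
 [ 0.     0.     0.     1.   ]]
```

```bash
python3 -m pendant '[[-1,[-0.01,0.011,0],[0,0,1]],[-1,[-0.035,0.038,0],[0,0,4]],[-1,[-0.06,0.065,0],[0,0,7]],[-1,[-0.085,0.092,0],[0,0,10]],[-1,[-0.11,0.119,0],[0,0,13]],[-1,[-0.135,0.146,0],[0,0,16]],[-1,[-0.16,0.173,0],[0,0,19]],[-1,[-0.185,0.2,0],[0,0,20.7]],[-1,[-0.205,0.22,0],[0,0,20.7]],[-1,[-0.215,0.23,0],[0,0,20.7]]]'
cat > goto.py <<'E'
import sys,numpy as np
from plant import sensors
from scipy.spatial.transform import Rotation as Ro
o=sensors.get_obs();R=Ro.from_euler('xyz',o['orientation'],degrees=True).as_matrix()
print(o['clock'],o['tool_pos'].round(4),o['orientation'].round(2),"F",o['force'].round(1),"shift",(R.T@(np.array(list(map(float,sys.argv[1:4])))-o['tool_pos'])).round(4))
E
python3 goto.py .527 -.004 .22
```

```text
clock: 0.93
tool_pos: [0.3165, -0.3777, 0.2266]
orientation: [180.0, 0.0, 173.3]
force: [0.7, -0.3, 0.1]
opening: 0.0265
gripper_force: 0.0
0.9333 [ 0.3165 -0.3777  0.2266] [1.7998e+02 3.0000e-02 1.7329e+02] F [ 0.7 -0.3  0.1] shift [-0.1654  0.3957  0.0069]
```

```bash
python3 -m pendant '[[-1,[-0.005,0.015,0],[0,0,0]],[-1,[-0.017,0.053,0],[0,0,0]],[-1,[-0.030,0.092,0],[0,0,0]],[-1,[-0.043,0.131,0],[0,0,0]],[-1,[-0.056,0.170,0],[0,0,0]],[-1,[-0.069,0.209,0],[0,0,0]],[-1,[-0.082,0.248,0],[0,0,0]],[-1,[-0.095,0.287,0],[0,0,0]],[-1,[-0.103,0.311,0],[0,0,0]],[-1,[-0.107,0.322,0],[0,0,0]]]'
python3 -m pendant '[[-1,[0,0,0],[0,0,0]],[-1,[0,0,0],[0,0,0]]]' >/dev/null
python3 goto.py .527 -.004 .1
python3 - <<'E'
from h import *
import pickle
p=viewer.camera_params("wrist");im=viewer.snapshot("wrist");cv2.imwrite("pics/w1.png",im[:,:,::-1]);pickle.dump(p,open("w1.pkl","wb"))
for nm,lo,hi,z in(("red",(0,150,90),(8,255,255),.056),("yel",(18,130,120),(32,255,255),.062)):
    for r,a in blobs(im,lo,hi,(0,0,640,400),150): print(nm,np.round(r[0],1),np.round(r[1],1),a,ray("wrist",r[0],z,p).round(4))
E
```

```text
clock: 1.77
tool_pos: [0.461, -0.0703, 0.2264]
orientation: [180.0, 0.0, 173.4]
force: [0.8, -0.6, -0.4]
opening: 0.0002
gripper_force: 0.0
1.9333 [ 0.4597 -0.0729  0.2262] [-1.7998e+02 -6.0000e-02  1.7329e+02] F [ 0.4 -0.1 -1.1] shift [-0.0589  0.0763  0.1261]
red [400.  224.5] [15. 60.] 716.0 [ 0.5128 -0.001   0.056 ]
yel [291.5 337.4] [ 20.8 413.1] 4107.0 [ 0.6261 -0.1265  0.062 ]
yel [308. 286.] [ 4. 58.] 155.5 [ 0.5667 -0.1009  0.062 ]
yel [338.  285.5] [59.  4.] 178.0 [ 0.5698 -0.0699  0.062 ]
yel [222.2 210.4] [27.7 45.7] 505.5 [ 0.4757 -0.1734  0.062 ]
```

View pics/w1.png

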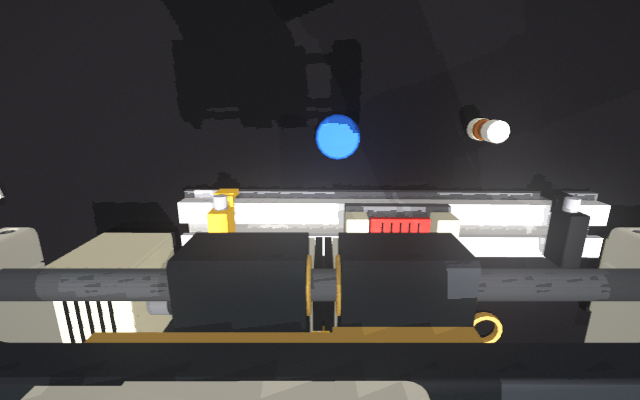

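The wrist view is partly hidden by the fingers. It shows the near edge of the plate along row 218 from column 370 to 430, the blocks out to 345 and 459, and the yellow stop's inner edge near column 235.

```bash
python3 - <<'E'
from h import *
import pickle
p=pickle.load(open("w1.pkl","rb"));im=cv2.imread("pics/w1.png")[:,:,::-1].copy()
h=cv2.cvtColor(im,cv2.COLOR_RGB2HSV);m=cv2.inRange(h,np.array((0,150,90)),np.array((8,255,255)))[200:236,340:470]
ys,xs=np.nonzero(m);print("red rows",ys.min()+200,"cols",xs.min()+340,xs.max()+340)
a=np.radians(-6.85);ry=np.array([-np.sin(a),np.cos(a)]);rx=np.array([np.cos(a),np.sin(a)])
for u in((370,ys.min()+200),(430,ys.min()+200),(400,ys.min()+200)):
    q=ray("wrist",u,.056,p)[:2];print(u,q.round(4),"along",(q@ry).round(4),"across",(q@rx).round(4))
for u in((345,212),(459,212),(235,208)):
    q=ray("wrist",u,.065,p)[:2];print(u,"along",(q@ry).round(4),"across",(q@rx).round(4))
for q in((.5288,-.0045),(.507,-.1842),(.5275,-.0032),(.5265,-.006),(.5136,-.1764)): q=np.array(q);print(q,q@ry,q@rx)
E
```

```text
red rows 217 cols 370 430
(370, np.int64(217)) [ 0.5014 -0.0302] along 0.0298 across 0.5014
(430, np.int64(217)) [0.5084 0.0292] along 0.0896 across 0.5013
(400, np.int64(217)) [ 5.049e-01 -5.000e-04] along 0.0597 across 0.5013
(345, 212) along 0.0041 across 0.4934
(459, 212) along 0.1143 across 0.4932
(235, 208) along -0.102 across 0.4896
[ 0.5288 -0.0045] 0.058602335309652386 0.5255620384847588
[ 0.507  -0.1842] -0.1224150264902169 0.5253505508604702
[ 0.5275 -0.0032] 0.05973800406996461 0.5241162665570845
[ 0.5265 -0.006 ] 0.056838720572378404 0.5234573620111719
[ 0.5136 -0.1764] -0.11388351946295393 0.5309731292586575
```

```bash
python3 -m pendant '[[-1,[-0.008,0.01,0],[0,0,0]],[-1,[-0.025,0.032,0],[0,0,0]],[-1,[-0.042,0.055,0],[0,0,0]],[-1,[-0.054,0.070,0.01],[0,0,0]],[-1,[-0.059,0.076,0.03],[0,0,0]],[-1,[-0.059,0.076,0.06],[0,0,0]],[-1,[-0.059,0.076,0.09],[0,0,0]],[-1,[-0.059,0.076,0.115],[0,0,0]],[-1,[-0.059,0.076,0.126],[0,0,0]],[-1,[-0.059,0.076,0.126],[0,0,0]]]'
python3 -m pendant '[[-1,[0,0,0],[0,0,0]],[-1,[0,0,0],[0,0,0]]]' >/dev/null
python3 goto.py .5273 -.0039 .06
python3 - <<'E'
from h import *
im=viewer.snapshot("scene");cv2.imwrite("pics/s1.png",cv2.resize(im[140:270,220:420,::-1],None,fx=4,fy=4,interpolation=cv2.INTER_CUBIC))
E
```

```text
clock: 2.82
tool_pos: [0.5256, -0.0062, 0.0976]
orientation: [-179.9, -0.3, 173.1]
force: [-0.5, 0.4, 0.2]
opening: 0.0005
gripper_force: 0.0
2.9833 [ 0.5284 -0.005   0.1016] [1.7998e+02 8.0000e-02 1.7317e+02] F [-0.5  0.5  0.2] shift [0.0013 0.001  0.0416]
```

View pics/s1.png

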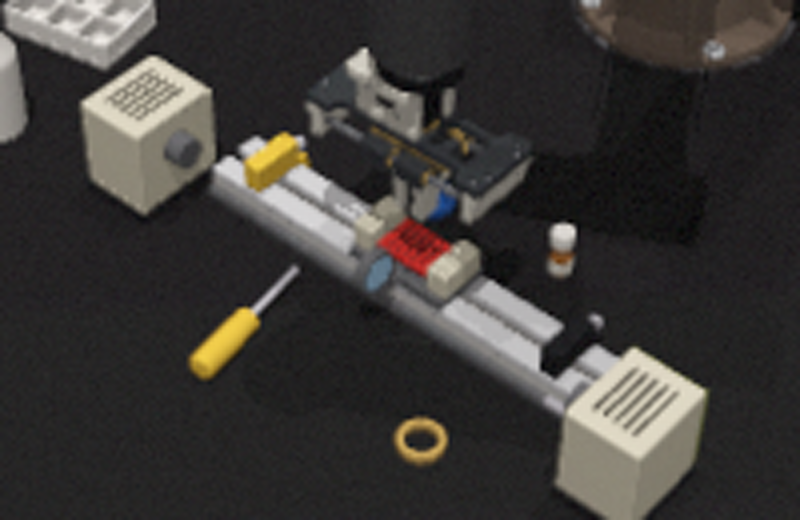

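Scene view: the fingers are above the plate and between the blocks. Next I descend gently to just above the plate.

```bash
python3 -m pendant '[[-1,[0.001,0.001,0.005],[0,0,0]],[-1,[0.001,0.001,0.015],[0,0,0]],[-1,[0.001,0.001,0.025],[0,0,0]],[-1,[0.001,0.001,0.034],[0,0,0]],[-1,[0.001,0.001,0.038],[0,0,0]],[-1,[0.001,0.001,0.04],[0,0,0]],[-1,[0.001,0.001,0.04],[0,0,0]],[-1,[0.001,0.001,0.04],[0,0,0]]]'; python3 goto.py .5273 -.0039 .056
python3 -m pendant '[[-1,[0,0,0.002],[0,0,0]],[-1,[0,0,0.004],[0,0,0]],[-1,[0,0,0.006],[0,0,0]],[-1,[0,0,0.008],[0,0,0]],[-1,[0,0,0.008],[0,0,0]],[-1,[0,0,0.008],[0,0,0]]]';python3 goto.py .5273 -.0039 .052
```

```text
clock: 3.7
tool_pos: [0.5268, -0.0035, 0.0605]
orientation: [-180.0, -0.0, 173.2]
force: [-0.2, -0.1, 0.8]
opening: 0.0005
gripper_force: 0.0
3.7 [ 0.5268 -0.0035  0.0605] [-1.7999e+02 -1.0000e-02  1.7322e+02] F [-0.2 -0.1  0.8] shift [-0.0006 -0.0003  0.0045]
clock: 4.2
tool_pos: [0.527, -0.0034, 0.0528]
orientation: [180.0, 0.0, 173.2]
force: [-0.5, 1.0, 4.3]
opening: 0.0006
gripper_force: 2.2
4.2 [ 0.527  -0.0034  0.0528] [1.7999e+02 3.0000e-02 1.7322e+02] F [-0.5  1.   4.3] shift [-0.0004 -0.0004  0.0008]
```

```bash
python3 -m pendant '[[-1,[0,0,0.001],[0,0,0]],[-1,[0,-0.002,0.001],[0,0,0]],[-1,[0,-0.004,0.001],[0,0,0]],[-1,[0,-0.006,0.001],[0,0,0]],[-1,[0,-0.008,0.001],[0,0,0]],[-1,[0,-0.010,0.001],[0,0,0]],[-1,[0,-0.012,0.001],[0,0,0]],[-1,[0,-0.014,0.001],[0,0,0]],[-1,[0,-0.016,0.001],[0,0,0]],[-1,[0,-0.018,0.001],[0,0,0]]]'
python3 -m pendant '[[-1,[0,-0.003,0],[0,0,0]],[-1,[0,-0.006,0],[0,0,0]],[-1,[0,-0.010,0],[0,0,0]],[-1,[0,-0.014,0],[0,0,0]],[-1,[0,-0.018,0],[0,0,0]],[-1,[0,-0.022,0],[0,0,0]],[-1,[0,-0.026,0],[0,0,0]],[-1,[0,-0.029,0],[0,0,0]],[-1,[0,-0.03,0],[0,0,0]],[-1,[0,-0.03,0],[0,0,0]]]';python3 goto.py .527 -.0034 .0518
```

```text
clock: 5.03
tool_pos: [0.5247, -0.0216, 0.0516]
orientation: [180.0, 0.0, 173.2]
force: [0.7, 2.0, 4.8]
opening: 0.0006
gripper_force: 2.4
clock: 5.87
tool_pos: [0.5209, -0.0517, 0.0516]
orientation: [-180.0, -0.0, 173.2]
force: [1.7, -1.2, 4.3]
opening: 0.0003
gripper_force: 2.4
5.8667 [ 0.5209 -0.0517  0.0516] [-1.7998e+02 -1.0000e-02  1.7319e+02] F [ 1.7 -1.2  4.3] shift [-0.0003  0.0487 -0.0002]
```

```bash
python3 - <<'E'
from h import *
im=viewer.snapshot("top")
for nm,lo,hi,z in(("red",(0,150,90),(8,255,255),.052),("yel",(18,130,120),(32,255,255),.062)):
    for r,a in blobs(im,lo,hi,(245,195,405,245)): print(nm,np.round(r[0],1),np.round(r[1],1),a,ray("top",r[0],z).round(4))
s=viewer.snapshot("scene");cv2.imwrite("pics/s2.png",cv2.resize(s[140:270,220:420,::-1],None,fx=4,fy=4,interpolation=cv2.INTER_CUBIC))
E
```

```text
yel [383.  228.5] [17.  6.] 82.0 [ 0.506  -0.1824  0.062 ]
```

View pics/s2.png

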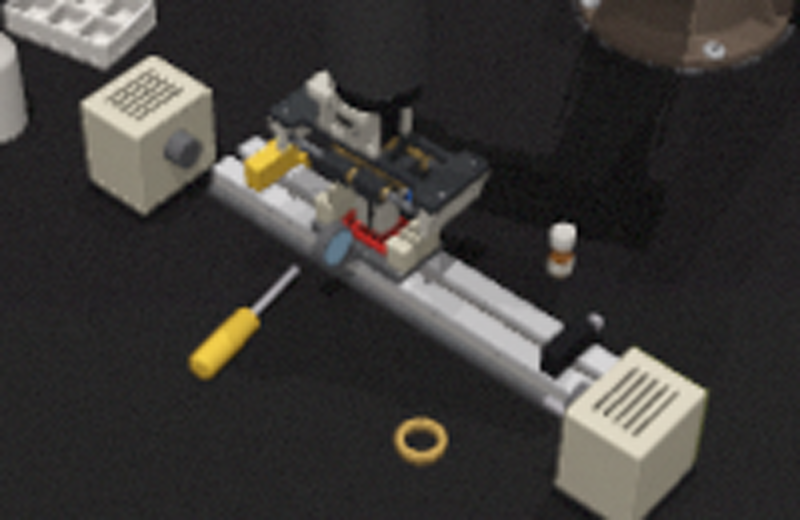

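The carriage is sliding with the plate pressed; it moved from about (420,250) to (385,225) in the crop. I'll keep pushing, then slow down near the stop.

```bash
python3 -m pendant '[[-1,[0,-0.003,0],[0,0,0]],[-1,[0,-0.008,0],[0,0,0]],[-1,[0,-0.014,0],[0,0,0]],[-1,[0,-0.020,0],[0,0,0]],[-1,[0,-0.026,0],[0,0,0]],[-1,[0,-0.032,0],[0,0,0]],[-1,[0,-0.038,0],[0,0,0]],[-1,[0,-0.043,0],[0,0,0]],[-1,[0,-0.047,0],[0,0,0]],[-1,[0,-0.05,0],[0,0,0]]]'
python3 -m pendant '[[-1,[0,-0.001,0],[0,0,0]],[-1,[0,-0.002,0],[0,0,0]],[-1,[0,-0.003,0],[0,0,0]],[-1,[0,-0.004,0],[0,0,0]],[-1,[0,-0.005,0],[0,0,0]],[-1,[0,-0.006,0],[0,0,0]],[-1,[0,-0.007,0],[0,0,0]],[-1,[0,-0.008,0],[0,0,0]],[-1,[0,-0.009,0],[0,0,0]],[-1,[0,-0.01,0],[0,0,0]]]';python3 goto.py .527 -.0034 .0518
```

```text
clock: 6.8
tool_pos: [0.5148, -0.1015, 0.0515]
orientation: [-180.0, -0.0, 173.2]
force: [0.7, 1.6, 4.4]
opening: 0.0005
gripper_force: 2.4
clock: 7.63
tool_pos: [0.5136, -0.1109, 0.0515]
orientation: [-180.0, -0.0, 173.2]
force: [-1.6, 1.2, 4.7]
opening: 0.0004
gripper_force: 2.4
7.6333 [ 0.5136 -0.1109  0.0515] [-1.8000e+02 -2.0000e-02  1.7321e+02] F [-1.6  1.2  4.7] shift [-0.0005  0.1083 -0.0003]
```

```bash
python3 -m pendant '[[-1,[0,-0.001,0],[0,0,0]],[-1,[0,-0.002,0],[0,0,0]],[-1,[0,-0.003,0],[0,0,0]],[-1,[0,-0.004,0],[0,0,0]],[-1,[0,-0.005,0],[0,0,0]],[-1,[0,-0.005,0],[0,0,0]]]'|grep -E 'force:|pos'
python3 -m pendant '[[-1,[0,-0.001,0],[0,0,0]],[-1,[0,-0.002,0],[0,0,0]],[-1,[0,-0.003,0],[0,0,0]],[-1,[0,-0.003,0],[0,0,0]]]'|grep -E 'force:|pos'
```

```text
tool_pos: [0.513, -0.116, 0.0515]
force: [-1.8, 1.0, 4.2]
gripper_force: 2.4
tool_pos: [0.5127, -0.1189, 0.0515]
force: [-2.0, 0.3, 5.0]
gripper_force: 2.4
```

```bash
python3 -m pendant '[[-1,[0,-0.001,0],[0,0,0]],[-1,[0,-0.002,0],[0,0,0]],[-1,[0,-0.003,0],[0,0,0]],[-1,[0,-0.003,0],[0,0,0]]]'|grep -E 'force:|pos'
python3 - <<'E'
from h import *
s=viewer.snapshot("scene");cv2.imwrite("pics/s3.png",cv2.resize(s[150:240,250:350,::-1],None,fx=6,fy=6,interpolation=cv2.INTER_CUBIC))
E
```

```text
tool_pos: [0.5134, -0.1216, 0.0519]
force: [-0.2, 3.0, 4.4]
gripper_force: 2.3
```

View pics/s3.png

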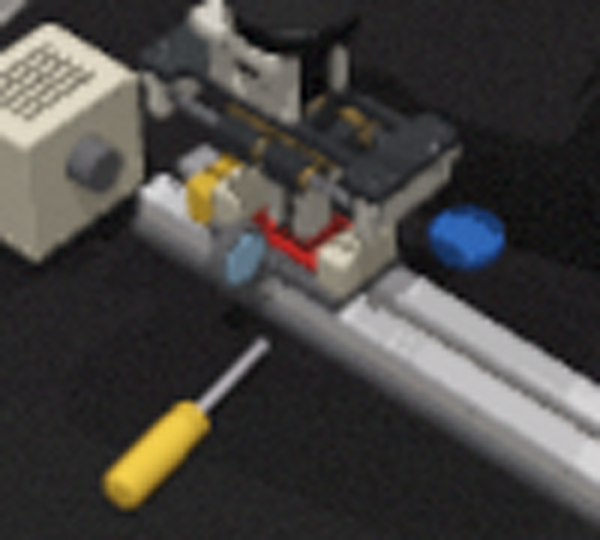

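The carriage looks to be at or within a few mm of the yellow stop. The finger sits mid-gap, so plate friction has been carrying the carriage. I'll continue slowly until the block gives a firm reaction.

```bash
for i in 1; do python3 -m pendant '[[-1,[0,-0.001,0],[0,0,0]],[-1,[0,-0.002,0],[0,0,0]],[-1,[0,-0.003,0],[0,0,0]],[-1,[0,-0.004,0],[0,0,0]],[-1,[0,-0.004,0],[0,0,0]]]'|grep -E ' force:|^force|pos'; done
python3 -m pendant '[[-1,[0,-0.001,0],[0,0,0]],[-1,[0,-0.002,0],[0,0,0]],[-1,[0,-0.003,0],[0,0,0]],[-1,[0,-0.003,0],[0,0,0]]]'|grep -E '^force|pos'
```

```text
tool_pos: [0.5125, -0.1258, 0.0517]
force: [1.1, 3.0, 4.6]
tool_pos: [0.5117, -0.1289, 0.0515]
force: [1.4, 2.7, 5.1]
```

```bash
python3 -m pendant '[[-1,[0,-0.001,0],[0,0,0]],[-1,[0,-0.002,0],[0,0,0]],[-1,[0,-0.003,0],[0,0,0]],[-1,[0,-0.003,0],[0,0,0]]]'|grep -E '^force|pos'
python3 -m pendant '[[-1,[0,-0.001,0],[0,0,0]],[-1,[0,-0.002,0],[0,0,0]],[-1,[0,-0.003,0],[0,0,0]],[-1,[0,-0.003,0],[0,0,0]]]'|grep -E '^force|pos'
```

```text
tool_pos: [0.5112, -0.1318, 0.0515]
force: [0.8, 2.5, 5.1]
tool_pos: [0.5109, -0.1348, 0.0515]
force: [0.5, 2.3, 5.0]
```

```bash
python3 -m pendant '[[-1,[0,-0.001,0],[0,0,0]],[-1,[0,-0.002,0],[0,0,0]],[-1,[0,-0.003,0],[0,0,0]],[-1,[0,-0.003,0],[0,0,0]]]'|grep -E '^force|pos'
python3 - <<'E'
from h import *
s=viewer.snapshot("scene");cv2.imwrite("pics/s4.png",cv2.resize(s[150:240,250:350,::-1],None,fx=6,fy=6,interpolation=cv2.INTER_CUBIC))
E
```

```text
tool_pos: [0.5109, -0.1362, 0.0516]
force: [-0.8, 14.8, 6.5]
```

View pics/s4.png

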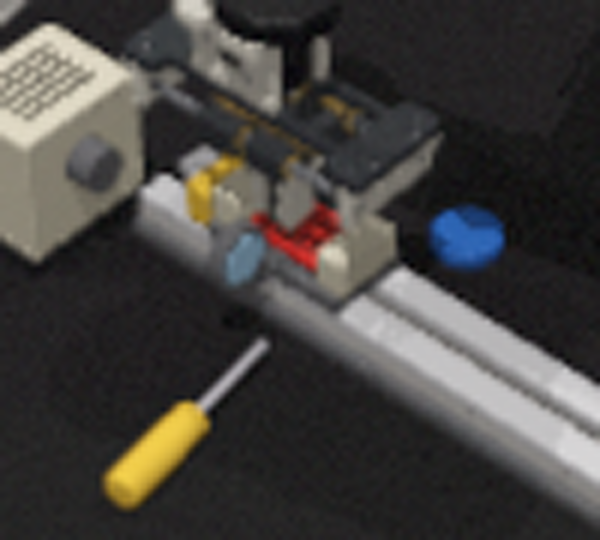

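The carriage hasn't moved since the previous picture. The finger is now against the block with a 15 N reaction, so the carriage is seated on the stop. I'll ease most of the side load and lift straight up, so the plate springs back without dragging the carriage.

```bash
python3 -m pendant '[[-1,[0,0.0005,0],[0,0,0]],[-1,[0,0.001,0],[0,0,0]],[-1,[0,0.001,0],[0,0,0]]]'|grep -E '^force|pos'
python3 -m pendant '[[-1,[0,0,-0.001],[0,0,0]],[-1,[0,0,-0.003],[0,0,0]],[-1,[0,0,-0.005],[0,0,0]],[-1,[0,0,-0.007],[0,0,0]],[-1,[0,0.001,-0.01],[0,0,0]],[-1,[0,0.003,-0.015],[0,0,0]],[-1,[0,0.005,-0.025],[0,0,0]],[-1,[0,0.005,-0.04],[0,0,0]],[-1,[0,0.005,-0.06],[0,0,0]],[-1,[0,0.005,-0.08],[0,0,0]]]'
python3 -m pendant '[[-1,[0,0,-0.03],[0,0,0]],[-1,[0.03,0,-0.06],[0,0,0]],[-1,[0.06,0,-0.08],[0,0,0]],[-1,[0.09,0,-0.1],[0,0,0]],[-1,[0.11,0,-0.1],[0,0,0]],[-1,[0.12,0,-0.1],[0,0,0]],[-1,[0.12,0,-0.1],[0,0,0]],[-1,[0.12,0,-0.1],[0,0,0]]]'
python3 - <<'E'
from h import *
s=viewer.snapshot("scene");cv2.imwrite("pics/s5.png",cv2.resize(s[150:240,250:350,::-1],None,fx=6,fy=6,interpolation=cv2.INTER_CUBIC))
E
```

```text
tool_pos: [0.5109, -0.1361, 0.0516]
force: [-0.2, 7.8, 6.2]
clock: 11.73
tool_pos: [0.5108, -0.1319, 0.1327]
orientation: [-180.0, -0.1, 173.2]
force: [0.4, -0.4, 0.2]
opening: 0.0001
gripper_force: 0.0
clock: 12.4
tool_pos: [0.3922, -0.1175, 0.232]
orientation: [180.0, 0.1, 173.2]
force: [-0.0, 1.4, 0.2]
opening: 0.0004
gripper_force: 0.0
```

View pics/s5.png

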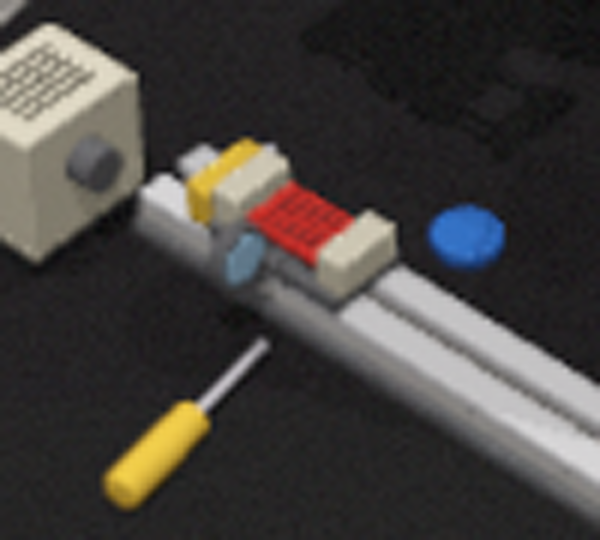

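The carriage is against the yellow stop near (215,190), the plate is back up, and the arm is clear.

```bash
python3 -c "from plant import workorder;print(workorder.close_job())"
```

```text
the job is handed in; nothing more can be done
None
```

The lens carriage rests against the yellow stop with the plate sprung back up and the arm clear, and the job was handed in at about 12.5 s; no verdict came back.

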